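# Rock a tight bung out of a leaning vacuum port

### The job

Two vacuum hose ports stand on the bench; one is closed by a rubber bung with a flat pull tab, the other by a low round screw cap that stays on. The bung sits tight: take it by its tab and, while its stem is still in the port, rock it about ten degrees first away from you and then about ten degrees towards you, as you draw it straight out along the leaning port. Then set it gently down inside the steel tray, upright or lying, and let go, without pushing the carton, tape measure or sanding block about.

Things in the scene. Friction and masses are not known exactly. Their poses are not given: they have to be found in the camera images.
- bung: Black rubber bung, 98 mm long, 140 g. Origin: centre of its foot; z along its axis to the tab. Tapered stem 0-40 mm (dia 32 at the foot, 40 above), flange dia 50 at 40-48 mm, flat tab 48-98 mm, 18 mm thick (its y) and 40 wide (x). Starts fully home: flange on the port's rim, axes as the port's. Lips at +y and -y grip the stem: a straight pull takes about 20 N; free once 28 mm out.
- bung_top (a point): Centre of the free end of the bung's pull tab, 98 mm from its foot along the bung's z.
- port: Fixed aluminium tube, outer dia 56 mm, bore 46, 70 deep, leaning 28 degrees to the left as the robot sees it. Origin: centre of its mouth at the rim, 105 mm above the bench; z out along its axis, y away from the robot, x right and down. Rocked away: tab to +y; towards: to -y. Over 12 degrees of room each way; the flange bears on the rim, so a rock lifts the bung by 25 mm x sin(angle).
- capped_port: The other port: same tube and housing, closed by a round steel screw cap, 64 mm in diameter and 16 mm high; leave it. Origin at the centre of its rim, axes as for the port. The two ports may stand either way round.
- tray: Low open steel tray, 170 mm (its x) by 200 mm (its y), 24 mm high, walls and floor 4 mm thick; fixed. Origin at the centre of its underside.
- white_carton: Small white closed carton, 56x84x42 mm, loose bystander. Origin at the centre of its underside.
- tape: Tape measure, 37x80x64 mm, loose bystander standing on the bench. Origin at the centre of its underside.
- sander: Cork sanding block, 62x112x36 mm, loose bystander. Origin at the centre of its underside.
Mind the look-alikes: they are no part of the job. What is shaped like the bung but pink is not meant.

How it is judged:
On the way, in this order (a step that is already met when the one before it is completed fails the run):
1. with its stem still at least 12 mm inside the port, the bung is rocked away from the robot (tab end to the port's +y) by more than 5 degrees (z of bung in the frame of port between -0.07 and -0.012 m and x of bung in the frame of port between -0.023 and 0.023 m and y of bung in the frame of port between -0.023 and 0.023 m and y of bung_top in the frame of port above 0.005 m and angle between the z axis of bung and the z axis of port, either way round above 0.087 rad), for 0.1 s.
2. with its stem still at least 12 mm inside the port, the bung is rocked towards the robot (tab end to the port's -y) by more than 5 degrees (z of bung in the frame of port between -0.07 and -0.012 m and x of bung in the frame of port between -0.023 and 0.023 m and y of bung in the frame of port between -0.023 and 0.023 m and y of bung_top in the frame of port below -0.005 m and angle between the z axis of bung and the z axis of port, either way round above 0.087 rad), for 0.1 s.
3. the bung's foot is drawn out past the rim along the port's axis: above the rim by 5 mm, within 25 mm of the axis, within 15 degrees of it (z of bung in the frame of port above 0.005 m and x of bung in the frame of port between -0.025 and 0.025 m and y of bung in the frame of port between -0.025 and 0.025 m and angle between the z axis of bung and the z axis of port, either way round below 0.26 rad).
At the end, for the whole second after the job is handed in: The bung, standing or lying, rests on the tray with both its ends inside the tray's outline (170 x 200 mm) and its foot less than 35 mm above the bench, at rest and released (x of bung in the frame of tray between -0.085 and 0.085 m and y of bung in the frame of tray between -0.1 and 0.1 m and x of bung_top in the frame of tray between -0.085 and 0.085 m and y of bung_top in the frame of tray between -0.1 and 0.1 m and height (world z) of bung below 0.035 m and contact force between bung and tray above 0.3 N and linear speed of bung below 0.02 m/s and contact force between the fingers and bung below 0.1 N); the robot touches nothing.
It fails at once if the white carton, the tape measure or the sanding block is moved more than 25 mm (distance of any of white_carton, tape, sander from where it was at the start of the episode above 0.025 m).
It fails at once if the bung is dropped or thrown: it moves faster than 1 m/s out of the fingers (linear speed of bung above 1 m/s and contact force between the fingers and bung below 0.1 N).
It also fails if it takes over 45 s, if anything falls off the work surface, if the arm or the gripper's body presses on something with over 40 N, if the wrist force passes 120 N, or if a joint passes its speed limit or range.

### The arm

A 6-joint arm with a two-finger parallel gripper is mounted at the origin on a cart in front of the work surface, level with it; the furniture and walls round the work are solid. World frame = base frame: x ahead of the robot, y to its left, z up, the work surface at z = 0. Lengths are in m, angles in rad, forces in N, time in s.
With the tool pointing down it reaches from about 0.35 to 0.775 m from the base axis. Payload 7.3 kg.
Tool frame: the origin (TCP) lies at the centre of the arm's flange, where the gripper is bolted on; the fingertips stand 178 mm ahead of it and the grasp point (between the pads) lies 159 mm ahead of it (tip_extent is the distance from the TCP to the fingertips, in m); z points along the fingers, y is the line along which they close (so a half turn about z gives the same grasp; the last joint's range is limited). The gripper opens to 92 mm and grips with 3 to 60 N. Pads are 19 mm wide; open, the fingers measure 130 mm over their backs; the gripper's body (75 mm by 190 mm) begins 47 mm behind the grasp point.
Start: joints at [-1.486, 0.342, 1.524, -0, 1.275, -0.146], TCP at [0.12, -0.511, 0.405] pointing down, gripper open.
Joint ranges: [-2.53, 2.53], [-0.77, 2.02], [0.04, 2.7], [-1, 4.14], [0.28, 2.66], [-3.11, 3.11]. Speed limits (rad/s): [2.57, 2.57, 3.14, 3.14, 3.14, 3.14].

### API

Orientations are given as [roll, pitch, yaw] about the fixed x, y, z axes, in that order (R = Rz(yaw) Ry(pitch) Rx(roll)).
In Python, from cell import * gives the robot as it stands.
- The arm moves only by the tool arm_command, never from a script. Its arguments are lists of equal length, an entry for each row: "xyz": the shift along the world's x, y, z in mm, a list of three; "spin": the turn about the world's z in degrees. In form: {"xyz": [[tx, ty, tz], ...], "spin": [spin, ...]}. A call has 1 to 20 rows; each row shifts and turns the commanded pose from where the row before left it; what a row does not reach is not made up. A row lasts 1/10 s, in which the tool goes at most 50 mm and 8.59 degrees, less where a joint would pass 70% of its speed; a pose out of reach is approached as far as the arm can. A call with a gripper value outside its range is refused whole. "jaw" is the opening, from -1 (shut) to 1 (fully open), set as the call begins (left out, the last holds). The fingers move at their own pace and stop on an object; "squeeze" is the grip in N (left out, the last holds). Time passes only in rows, so rows that do not move let the fingers close. It gives the time, the measured TCP pose, the force, the opening and the grip force at its end, in the units of the state.
- observe(): the state, without advancing time (a new reading comes with each control period).
- read_camera(name): name is "side" or "top" or "wrist"; returns a dict with "img" (400x640x3 uint8, red, green, blue), "depth" (400x640 float32, m along the optical axis (not along the pixel's ray), 0 where there is no reading), "fx", "fy", "cx", "cy" (pixels), "dist_coeffs" ([k1, k2, p1, p2, k3] as OpenCV has them; the pictures are not rectified), "world_from_camera" (4x4, takes a point from camera to world coordinates). Camera axes: x right, y up, looking along -z (the intrinsics and any distortion apply to the point x, -y, -z); pixel columns grow to the right and rows downward; lengths in m; the calibration is good to about 2 mm. A picture is of the moment at which its call begins.
- hand_in(): hands the job in; it is judged then, once.
The state is a dict: "time": time; "qpos": joint angles; "qvel": joint speeds; "joint_efforts": joint torques, N m; "tool_pos": TCP position; "tool_rot": TCP orientation; "contact_force": force on the tool from outside, world axes, zero at the start; "torque": the same for the moment, N m; "opening": finger opening in m; "grip_force": force on a finger pad.
Only numpy, scipy, OpenCV 4.12 (cv2) and the standard library are available. Lean on these libraries where they do the work, as an engineer would, in place of code of your own. Each camera call takes 0.05 s, during which the arm holds its last target. There are 200 camera calls.

## Working session

There is one attempt and no reset: what is moved stays moved. The work goes in short steps, Python scripts to look and compute and a tool call to move; the robot and the scene stay as the last step left them, time stands still between calls to the robot, and variables do not carry over. Pictures are saved under pics/ and viewed, at most 10 in all, crops included, and the job is handed in when it is done.

Besides the shell and the picture viewer there is one more tool, called after "Call:" by a JSON object that holds its "fn" and its "kwargs", one argument or row to a line. arm_command: Moves the arm, as the interface text tells. Its arguments: {"type":"object","properties":{"xyz":{"type":"array","items":{"type":"array","items":{"type":"number"}}},"spin":{"type":"array","items":{"type":"number"}},"jaw":{"type":"number"},"squeeze":{"type":"number"}},"required":["xyz","spin"]}

```bash
ls; mkdir -p pics; python3 - <<'E'
from cell import *
import cv2
print(observe())
for n in ("side","top"):
    c=read_camera(n); cv2.imwrite(f"pics/{n}0.png",c["img"][:,:,::-1]); print(n,c["fx"],c["cx"],c["cy"],c["dist_coeffs"],c["world_from_camera"])
E
```

```text
pics
{'time': 0.0, 'qpos': array([-1.48600900e+00,  3.42722437e-01,  1.52501397e+00, -5.52079011e-05,
        1.27541301e+00, -1.46007719e-01]), 'qvel': array([-2.11766040e-05,  1.35759603e-03,  1.08789845e-03, -1.12004447e-03,
        1.98823986e-03, -5.65779900e-04]), 'joint_efforts': array([ 9.26639805e-04, -4.31243849e+01, -2.44224983e+01,  7.17474218e-02,
        5.58800879e-02, -1.50353062e-04]), 'tool_pos': array([ 0.12009324, -0.51093852,  0.40404597]), 'tool_rot': array([-3.14004477e+00, -1.74263224e-04,  2.30811022e-01]), 'contact_force': array([0.02941317, 0.21775413, 0.6635086 ]), 'torque': array([-0.03329562, -0.02554   ,  0.00830181]), 'grip_force': 0.0, 'opening': 0.09183463955484432}
side 502.6622469789644 318.5210280004359 202.46412069957452 [-0.14409616  0.          0.          0.          0.        ] [[-0.97494092  0.06810533 -0.2117826   0.2464302 ]
 [-0.22201388 -0.35839003  0.90678907  1.3268361 ]
 [-0.0141436   0.93108445  0.36452943  0.65844317]
 [ 0.          0.          0.          1.        ]]
top 466.5426820860621 319.0681784668373 197.89686137702552 [-0.03684218  0.          0.          0.          0.        ] [[-0.0191544   0.98625074 -0.16414197  0.33003657]
 [-0.9997636  -0.02058291 -0.00700639  0.02819728]
 [-0.01028857  0.16396897  0.98641184  1.4114921 ]
 [ 0.          0.          0.          1.        ]]
```

View pics/side0.png

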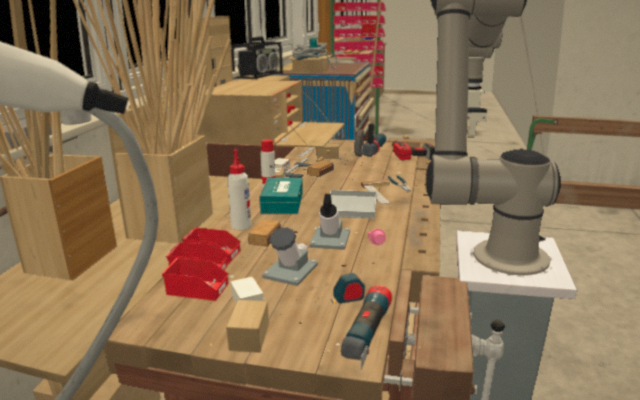

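View pics/top0.png

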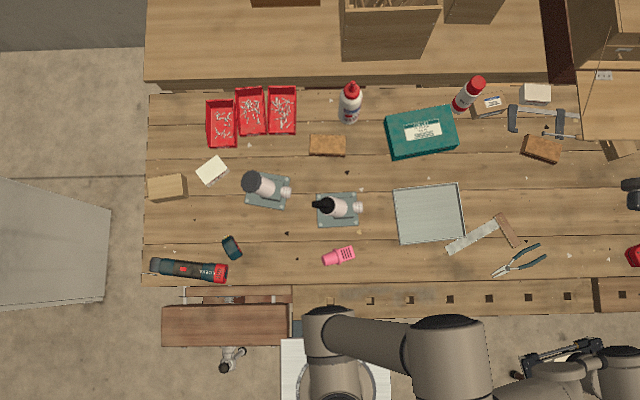

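The side picture shows the black bung at (329,212) and the capped port at (285,240). In the top picture the bung is at (325,205), the capped port at (258,183), the tray at (430,213) and the pink look-alike at (338,256).

```bash
cat > h.py <<'E'
from cell import *
import cv2, numpy as np
def cloud(n):
    c=read_camera(n); v,u=np.mgrid[0:400,0:640]
    K=np.array([[c["fx"],0,c["cx"]],[0,c["fy"],c["cy"]],[0,0,1]])
    p=cv2.undistortPoints(np.stack([u,v],-1).reshape(-1,1,2).astype(np.float64),K,np.array(c["dist_coeffs"])).reshape(400,640,2)
    d=c["depth"].astype(float); T=c["world_from_camera"]
    P=np.stack([p[...,0]*d,-p[...,1]*d,-d],-1)@T[:3,:3].T+T[:3,3]
    P[d==0]=np.nan
    return c["img"],P
def crop(img,r,s,f): 
    a,b,c,d=r; cv2.imwrite(f,cv2.resize(img[b:d,a:c,::-1],None,fx=s,fy=s,interpolation=cv2.INTER_CUBIC))
E
python3 - <<'E'
from h import *
np.set_printoptions(precision=3,suppress=True)
it,Pt=cloud("top"); is_,Ps=cloud("side")
a=cv2.resize(it[165:260,230:480,::-1],None,fx=3.2,fy=3.2,interpolation=cv2.INTER_CUBIC)
b=cv2.resize(is_[180:290,260:400,::-1],None,fx=2.5,fy=2.5,interpolation=cv2.INTER_CUBIC)
o=np.zeros((600,800,3),np.uint8); o[:a.shape[0],:a.shape[1]]=a; o[305:305+b.shape[0],:b.shape[1]]=b
cv2.imwrite("pics/c1.png",o)
for n,I,P,r in(("top",it,Pt,(300,185,345,225)),("side",is_,Ps,(315,188,345,222))):
    x0,y0,x1,y1=r; m=(I[y0:y1,x0:x1].max(-1)<60)&(P[y0:y1,x0:x1,2]>0.09); Q=P[y0:y1,x0:x1][m]; print(n,len(Q))
    for lo in np.arange(.09,.18,.01):
        q=Q[(Q[:,2]>=lo)&(Q[:,2]<lo+.01)]
        if len(q): print(len(q),q.mean(0),q.min(0),q.max(0))
print("bench",Pt[230,300],"plate",Pt[220,325],Pt[192,325])
# tray
hsv=cv2.cvtColor(it,cv2.COLOR_RGB2HSV)
m=np.zeros((400,640),np.uint8); m[170:255,380:480]=((Pt[170:255,380:480,2]>0.014)&(Pt[170:255,380:480,2]<.05))
Q=Pt[m>0]; print("tray rim",len(Q),cv2.minAreaRect(Q[:,:2].astype(np.float32)),Q.min(0),Q.max(0),"floor",Pt[213,430])
E
```

```text
top 247
2 [0.51  0.031 0.096] [0.509 0.03  0.093] [0.511 0.033 0.099]
30 [0.518 0.025 0.106] [0.503 0.015 0.1  ] [0.546 0.035 0.11 ]
59 [0.521 0.011 0.115] [ 0.503 -0.004  0.11 ] [0.549 0.035 0.12 ]
24 [0.524 0.006 0.125] [ 0.515 -0.004  0.12 ] [0.538 0.027 0.129]
18 [0.523 0.016 0.135] [0.516 0.004 0.13 ] [0.534 0.046 0.14 ]
35 [0.523 0.032 0.146] [0.516 0.01  0.14 ] [0.535 0.057 0.15 ]
54 [0.525 0.037 0.155] [0.517 0.016 0.15 ] [0.536 0.054 0.16 ]
25 [0.526 0.028 0.163] [0.518 0.021 0.16 ] [0.535 0.04  0.169]
side 200
1 [0.524 0.036 0.1  ] [0.524 0.036 0.1  ] [0.524 0.036 0.1  ]
48 [0.523 0.031 0.106] [0.505 0.015 0.1  ] [0.544 0.041 0.11 ]
49 [0.521 0.024 0.115] [0.503 0.004 0.11 ] [0.545 0.046 0.12 ]
23 [0.521 0.037 0.125] [0.514 0.003 0.121] [0.533 0.05  0.13 ]
21 [0.521 0.047 0.134] [0.515 0.031 0.13 ] [0.532 0.052 0.14 ]
22 [0.52  0.053 0.146] [0.514 0.036 0.14 ] [0.53 0.06 0.15]
31 [0.522 0.044 0.155] [0.514 0.031 0.15 ] [0.529 0.057 0.16 ]
5 [0.522 0.033 0.162] [0.52  0.026 0.16 ] [0.525 0.039 0.165]
bench [ 0.468  0.098 -0.002] plate [0.495 0.022 0.01 ] [ 0.583  0.02  -0.002]
tray rim 408 ((0.5099748969078064, -0.2905355989933014), (0.17121119797229767, 0.20310886204242706), 4.807132244110107) [ 0.417 -0.397  0.014] [ 0.602 -0.185  0.031] floor [ 0.511 -0.299  0.002]
```

View pics/c1.png

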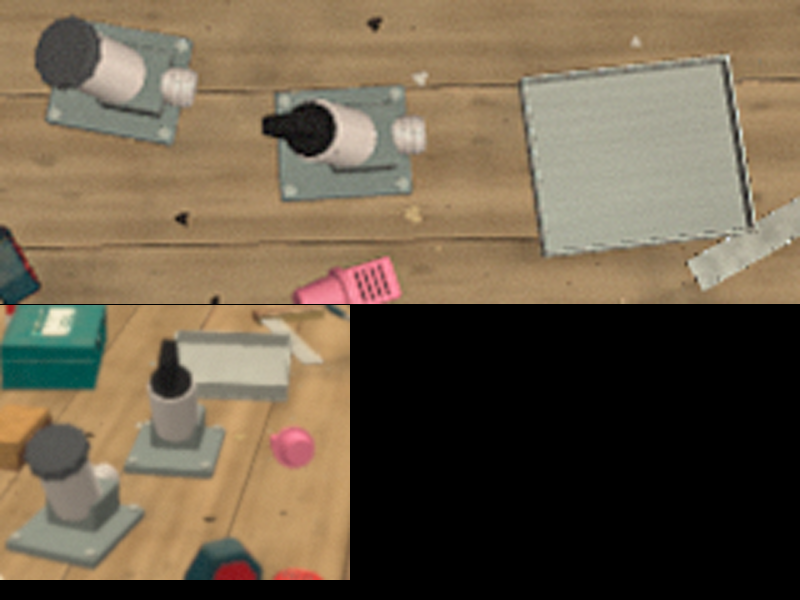

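The crop shows the bung's port leaning left (towards +y), with the tab's free end at about crop (265,125) and the flange at (320,130). The capped port leans the same way. The tray is at crop (637,155).

```bash
python3 - <<'E'
from h import *
np.set_printoptions(precision=3,suppress=True)
it,Pt=cloud("top"); is_,Ps=cloud("side")
for n,I,P,r in(("top",it,Pt,(290,180,375,235)),("side",is_,Ps,(300,188,360,255))):
    x0,y0,x1,y1=r; Q=P[y0:y1,x0:x1].reshape(-1,3); C=I[y0:y1,x0:x1].reshape(-1,3)
    q=Q[(Q[:,2]>.006)&(Q[:,2]<.02)&(C[:,0]<C[:,2]+25)]; print(n,"plate",cv2.minAreaRect(q[:,:2].astype(np.float32)),q[:,2].mean())
    t=Q[(C.max(-1)<60)&(Q[:,2]>.128)]
    print("tab x=a*y+b", np.polyfit(t[:,1],t[:,0],1))
    for lo in np.arange(0,.06,.01):
        s=t[(t[:,1]>=lo)&(t[:,1]<lo+.01)]
        if len(s)>3: print(lo,len(s),s[:,0].min(),s[:,0].max(),s[:,2].max())
for n,(x,y) in dict(cap=(258,183),bottle=(350,88),pink=(338,256)).items(): print(n,np.nanmax(Pt[y-8:y+8,x-8:x+8,2]),Pt[y,x])
E
```

```text
top plate ((0.5279149413108826, -0.014760546386241913), (0.10398798435926437, 0.12260966002941132), 2.728325128555298) 0.011769151179995382
tab x=a*y+b [-0.064  0.526]
0.0 10 0.520061913195379 0.5341481882947815 0.13737543323730206
0.01 28 0.5173011812405134 0.535301518814769 0.15634981801069814
0.02 35 0.5170958797503845 0.5348502239426222 0.16634443822659262
0.03 23 0.5165636764037767 0.5321128327906225 0.16391704292301146
0.04 28 0.5158852449017561 0.5311805623166043 0.1560344637522486
0.05 15 0.5182626347664265 0.5319081996371708 0.1537188905204956
side plate ((0.569062352180481, -0.17071563005447388), (0.21322308480739594, 0.4647425413131714), 8.550375938415527) 0.012684693667867505
tab x=a*y+b [0.097 0.517]
0.02 5 0.5159921114181951 0.5274886595606618 0.16126658426293888
0.03 18 0.5147080139917882 0.5290332931909649 0.16081366145518128
0.04 32 0.5148784850443506 0.533919881788194 0.1577347916988071
0.05 30 0.5146259158649023 0.5317437562171821 0.15161570717196915
cap 0.13626699609795856 [0.589 0.208 0.13 ]
bottle 0.2647865458354266 [ 0.822 -0.052  0.232]
pink 0.052311285188451295 [ 0.385 -0.014  0.044]
```

Call:
{"fn": "arm_command", "kwargs": {
  "xyz": [
    [20,27,0],
    [20,27,0],
    [20,27,0],
    [20,27,0],
    [20,27,0],
    [20,27,0],
    [20,27,0],
    [20,27,0],
    [20,27,0],
    [20,27,0],
    [20,27,0],
    [20,27,0],
    [20,27,0],
    [20,27,0],
    [20,27,0],
    [20,27,0],
    [20,27,0],
    [20,27,0],
    [20,27,0],
    [20,27,0]
  ],
  "spin": [4,4,4,4,4,4,4,4,4,4,4,4,4,4,4,4,4,4,4,3.5],
  "jaw": 0.3,
  "squeeze": 10
}}

```text
time: 2.3
tool_pos: [0.5208, 0.0302, 0.4047]
tool_rot: [3.142, 0.0, 1.621]
contact_force: [-0.2, -0.5, 0.4]
opening: 0.0593
grip_force: 0.0
```

Call:
{"fn": "arm_command", "kwargs": {
  "xyz": [
    [0,0,0],
    [0,0,0]
  ],
  "spin": [0,0]
}}

```text
time: 2.5
tool_pos: [0.52, 0.0293, 0.4043]
tool_rot: [-3.141, 0.0, 1.619]
contact_force: [-0.4, -0.6, -0.4]
opening: 0.0598
grip_force: 0.0
```

```bash
python3 - <<'E'
from h import *
np.set_printoptions(precision=3,suppress=True)
s=observe(); print(s["tool_pos"],s["tool_rot"],s["opening"],s["qpos"])
I,P=cloud("wrist"); cv2.imwrite("pics/w1.png",I[:,:,::-1])
Q=P.reshape(-1,3); C=I.reshape(-1,3)
t=Q[(C.max(-1)<60)&(Q[:,2]>.128)&(Q[:,2]<.175)&(np.abs(Q[:,0]-.525)<.03)&(np.abs(Q[:,1]-.03)<.04)]
print(len(t)); 
for lo in np.arange(0,.06,.01):
    q=t[(t[:,1]>=lo)&(t[:,1]<lo+.01)]
    if len(q)>3: print(lo,len(q),np.percentile(q[:,0],[1,99]),q[:,2].max())
E
```

```text
[0.52  0.029 0.404] [-3.141  0.     1.619] 0.05978574633934185 [-0.091  0.335  1.536 -0.     1.272 -0.139]
451
0.01 13 [0.517 0.536] 0.1566066528598082
0.02 77 [0.516 0.534] 0.16347857419920983
0.03 161 [0.516 0.534] 0.16187542466482213
0.04 142 [0.516 0.534] 0.15735679946245248
0.05 56 [0.518 0.532] 0.15125179149321547
```

View pics/w1.png

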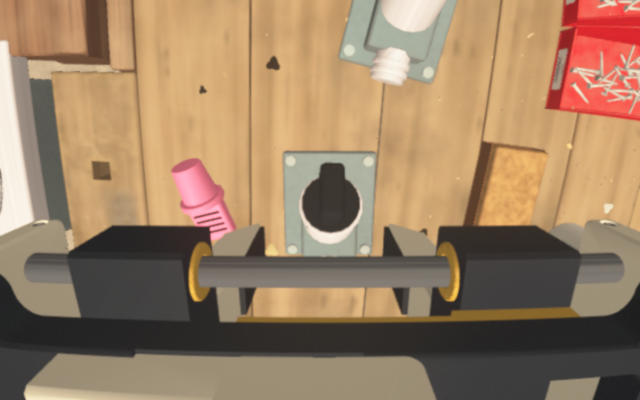

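The wrist picture shows the tab at (332,185), square between the fingers. The tab centre measures x ≈ 0.525, so I'll shift slightly, descend and grip.

Call:
{"fn": "arm_command", "kwargs": {
  "xyz": [
    [5,2,-12],
    [0,0,-12],
    [0,0,-12],
    [0,0,-12],
    [0,0,-12],
    [0,0,-12],
    [0,0,-12],
    [0,0,-12],
    [0,0,-6],
    [0,0,-5],
    [0,0,0],
    [0,0,0]
  ],
  "spin": [0,0,0,0,0,0,0,0,0,0,0,0]
}}

```text
time: 3.75
tool_pos: [0.5253, 0.0309, 0.298]
tool_rot: [3.141, 0.0, 1.618]
contact_force: [-0.3, 0.9, 1.0]
opening: 0.0597
grip_force: 0.0
```

Call:
{"fn": "arm_command", "kwargs": {
  "xyz": [
    [0,0,0],
    [0,0,0],
    [0,0,0],
    [0,0,0],
    [0,0,0],
    [0,0,0],
    [0,0,0],
    [0,0,0]
  ],
  "spin": [0,0,0,0,0,0,0,0],
  "jaw": -1,
  "squeeze": 50
}}

```text
time: 4.55
tool_pos: [0.5252, 0.0309, 0.2978]
tool_rot: [3.141, -0.0, 1.618]
contact_force: [0.9, 0.7, 0.4]
opening: 0.0178
grip_force: 50.0
```

Call:
{"fn": "arm_command", "kwargs": {
  "xyz": [
    [1,0.2,0.6],
    [1,0.2,0.6],
    [1,0.2,0.6],
    [1,0.1,0.5],
    [1,0.1,0.5],
    [0.9,0.1,0.5],
    [0.8,0.1,0.5],
    [0,0,0],
    [0,0,0]
  ],
  "spin": [-3,-3,-3,-3,-3,-3,-4,0,0]
}}

```text
time: 5.45
tool_pos: [0.5323, 0.0318, 0.3016]
tool_rot: [3.14, -0.0, 1.236]
contact_force: [4.8, -1.1, -4.0]
opening: 0.0177
grip_force: 50.0
```

```bash
python3 - <<'E'
from h import *
np.set_printoptions(precision=3,suppress=True)
s=observe(); print(s["tool_pos"],s["tool_rot"],s["torque"])
I,P=cloud("side"); crop(I,(290,160,370,260),6,"pics/s2.png")
E
```

```text
[0.532 0.032 0.302] [ 3.14  -0.     1.236] [-0.107 -1.2   -0.06 ]
```

View pics/s2.png

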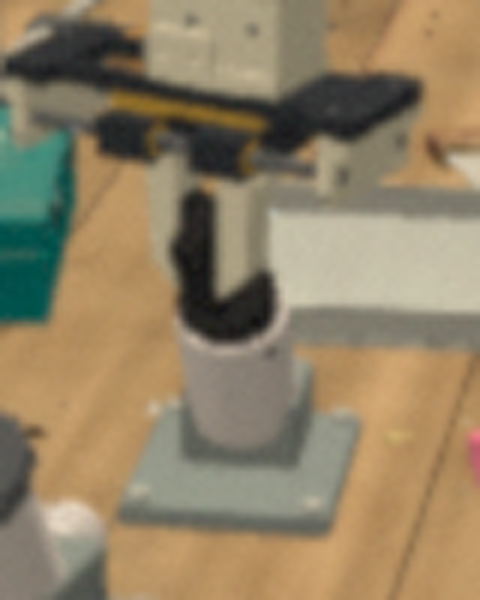

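The picture shows the tab leaning away from the robot (bung at (195,260), tilted to image left). Forces are low, so next is the rock towards.

Call:
{"fn": "arm_command", "kwargs": {
  "xyz": [
    [-0.8,0.2,0],
    [-0.9,0.2,0],
    [-1,0.2,0],
    [-1,0.2,0],
    [-1,0.1,0],
    [-1,0.1,0],
    [-1,0,0],
    [-1,0,0],
    [-1,-0.1,0],
    [-1,-0.2,0],
    [-1,-0.3,0],
    [-1,-0.3,0],
    [-1,-0.4,0],
    [-0.9,-0.3,0],
    [0,0,0],
    [0,0,0]
  ],
  "spin": [3,3,3,3,3,3,3,3,3,3,3,3,4,4,0,0]
}}

```text
time: 7.1
tool_pos: [0.5177, 0.0313, 0.3019]
tool_rot: [-3.14, -0.0, 2.002]
contact_force: [-2.0, -1.1, 5.3]
opening: 0.0179
grip_force: 50.0
```

```bash
python3 - <<'E'
from h import *
np.set_printoptions(precision=3,suppress=True)
s=observe(); print(s["tool_pos"],s["tool_rot"],s["torque"])
I,P=cloud("side"); crop(I,(290,160,370,260),5,"pics/s3.png")
E
```

```text
[0.518 0.031 0.302] [-3.14  -0.     2.002] [-0.231  0.447  0.089]
```

View pics/s3.png

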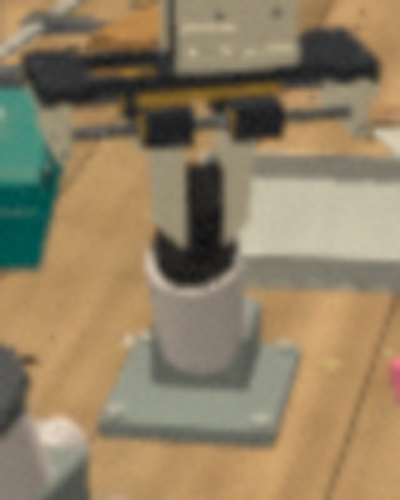

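The tab now leans towards the robot: from image measurements it shifts about ±10° either side of neutral. I'll return to neutral and draw out along the axis.

Call:
{"fn": "arm_command", "kwargs": {
  "xyz": [
    [0.9,0.9,1.2],
    [0.9,0.9,1.2],
    [0.9,0.9,1.3],
    [0.9,0.9,1.3],
    [0.9,0.9,1.3],
    [0.9,0.9,1.3],
    [0.9,0.9,1.2],
    [0,0,0]
  ],
  "spin": [-3,-3,-3,-3,-3,-3,-4,0]
}}

```text
time: 7.95
tool_pos: [0.5248, 0.0374, 0.3095]
tool_rot: [-3.141, 0.0, 1.615]
contact_force: [3.1, -2.2, -5.2]
opening: 0.0178
grip_force: 50.0
```

Call:
{"fn": "arm_command", "kwargs": {
  "xyz": [
    [-0.1,1.4,2.7],
    [0,1.4,2.6],
    [-0.1,1.4,2.7],
    [-0.1,1.4,2.6],
    [0,1.4,2.7],
    [-0.1,1.4,2.6],
    [-0.1,1.4,2.7],
    [0,1.4,2.6],
    [-0.1,1.4,2.7],
    [-0.1,1.4,2.6],
    [0,1.4,2.7],
    [-0.1,1.4,2.6],
    [-0.1,1.4,2.7],
    [0,1.4,2.6],
    [-0.1,1.4,2.7],
    [0,1.4,2.6],
    [0,1.4,2.7],
    [0,0,0]
  ],
  "spin": [0,0,0,0,0,0,0,0,0,0,0,0,0,0,0,0,0,0]
}}

```text
time: 9.75
tool_pos: [0.5236, 0.0616, 0.3559]
tool_rot: [3.141, 0.0, 1.619]
contact_force: [0.6, 0.4, -1.3]
opening: 0.0178
grip_force: 50.0
```

```bash
python3 - <<'E'
from h import *
np.set_printoptions(precision=3,suppress=True)
s=observe(); print(s["tool_pos"],s["tool_rot"],s["torque"],s["contact_force"])
I,P=cloud("side"); crop(I,(290,130,370,250),5,"pics/s4.png")
E
```

```text
[0.524 0.062 0.356] [3.141 0.    1.619] [ 0.022 -0.083  0.029] [ 0.607  0.358 -1.334]
```

View pics/s4.png

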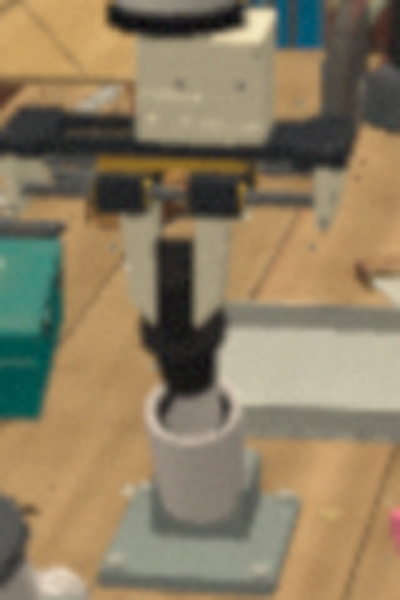

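The bung is clear of the port: its foot shows at (190,380), above the mouth. Lift and carry to the tray.

Call:
{"fn": "arm_command", "kwargs": {
  "xyz": [
    [0,4,8],
    [0,3,8],
    [0,0,10],
    [0,0,10],
    [0,-10,0],
    [-1,-20,0],
    [-1,-25,0],
    [-1,-25,0],
    [-1,-25,0],
    [-1,-25,0],
    [-1,-25,0],
    [-1,-25,0],
    [-1,-25,0],
    [-1,-25,0],
    [-1,-25,0],
    [-1,-25,0],
    [-1,-25,0],
    [-1,-25,0],
    [0,-25,0],
    [0,-20,0]
  ],
  "spin": [0,0,0,0,0,0,0,0,0,0,0,0,0,0,0,0,0.5,0.5,0.5,0.5]
}}

```text
time: 11.8
tool_pos: [0.5098, -0.3087, 0.3912]
tool_rot: [-3.141, 0.0, 1.653]
contact_force: [0.0, 1.3, -1.6]
opening: 0.0176
grip_force: 50.0
```

Call:
{"fn": "arm_command", "kwargs": {
  "xyz": [
    [0,-7,-5],
    [0,0,-12],
    [0,0,-15],
    [0,0,-15],
    [0,0,-15],
    [0,0,-15],
    [0,0,-15],
    [0,0,-15],
    [0,0,-10],
    [0,0,-8],
    [0,0,0]
  ],
  "spin": [0,0,0,0,0,0,0,0,0,0,0]
}}

```text
time: 12.9
tool_pos: [0.5103, -0.313, 0.2652]
tool_rot: [-3.14, -0.002, 1.654]
contact_force: [0.3, -0.7, -2.0]
opening: 0.0179
grip_force: 50.0
```

```bash
python3 - <<'E'
from h import *
np.set_printoptions(precision=3,suppress=True)
s=observe(); print(s["tool_pos"],s["tool_rot"],s["torque"],s["contact_force"])
I,P=cloud("side"); 
J,Q=cloud("top")
a=cv2.resize(I[120:240,280:420,::-1],None,fx=4,fy=4,interpolation=cv2.INTER_CUBIC)
cv2.imwrite("pics/s5.png",a)
for I,P in((I,P),(J,Q)):
    m=(I.max(-1)<60)&(np.abs(P[...,0]-.512)<.04)&(P[...,1]<-.24)&(P[...,1]>-.4)&(P[...,2]<.10)&(P[...,2]>-.02); q=P[m]; print(len(q)); 
    if len(q): print(q.min(0),q.max(0))
E
```

```text
[ 0.51  -0.313  0.265] [-3.14  -0.002  1.654] [-0.007 -0.069 -0.039] [ 0.325 -0.718 -1.968]
108
[ 0.489 -0.34   0.036] [ 0.526 -0.288  0.1  ]
0
```

View pics/s5.png

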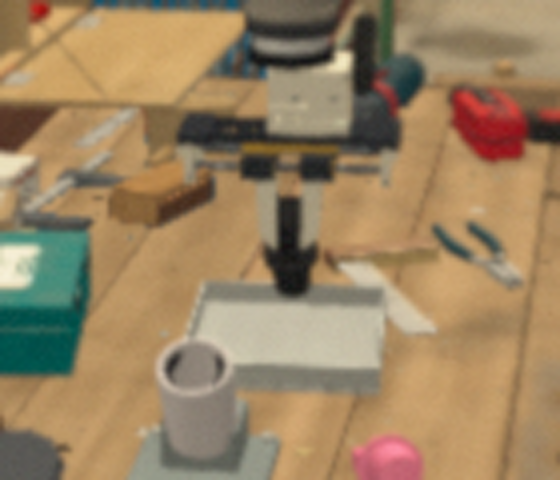

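The bung hangs over the tray's far-right side (foot at (290,290)), still leaning, which matches the calculation. Lower it to contact.

Call:
{"fn": "arm_command", "kwargs": {
  "xyz": [
    [0,0,-5],
    [0,0,-5],
    [0,0,-4],
    [0,0,-4],
    [0,0,-3],
    [0,0,-2],
    [0,0,-2],
    [0,0,0]
  ],
  "spin": [0,0,0,0,0,0,0,0]
}}

```text
time: 13.8
tool_pos: [0.5105, -0.3135, 0.2412]
tool_rot: [-3.141, -0.0, 1.653]
contact_force: [-0.1, -0.1, -1.6]
opening: 0.0179
grip_force: 50.0
```

Call:
{"fn": "arm_command", "kwargs": {
  "xyz": [
    [0,0,0],
    [0,0,0],
    [0,1,-1]
  ],
  "spin": [0,0,0],
  "squeeze": 8
}}

```text
time: 14.1
tool_pos: [0.5106, -0.3127, 0.2407]
tool_rot: [3.141, 0.001, 1.653]
contact_force: [0.4, -0.8, -1.8]
opening: 0.0179
grip_force: 8.0
```

Call:
{"fn": "arm_command", "kwargs": {
  "xyz": [
    [0,0,-1],
    [0,0,-1],
    [0,2,-1],
    [0,2.5,-1],
    [0,2.5,-1],
    [0,2,-1],
    [0,2,-1],
    [0,2,-1],
    [0,2,-1],
    [0,3,-2],
    [0,3,-2],
    [0,3,-2]
  ],
  "spin": [0,0,0,0,0,0,0,0,0,0,0,0],
  "squeeze": 5
}}

```text
time: 15.3
tool_pos: [0.5105, -0.2883, 0.2251]
tool_rot: [-3.142, -0.0, 1.653]
contact_force: [-1.4, -1.0, 0.8]
opening: 0.0184
grip_force: 5.0
```

```bash
python3 - <<'E'
from h import *
np.set_printoptions(precision=3,suppress=True)
s=observe(); print(s["tool_pos"],s["torque"],s["contact_force"],s["grip_force"])
I,P=cloud("side"); cv2.imwrite("pics/s6.png",cv2.resize(I[150:230,300:400,::-1],None,fx=6,fy=6,interpolation=cv2.INTER_CUBIC))
m=(I.max(-1)<60)&(np.abs(P[...,0]-.512)<.04)&(P[...,1]<-.2)&(P[...,1]>-.4)&(P[...,2]<.12)&(P[...,2]>-.02); q=P[m]
for lo in np.arange(0,.12,.01):
    t=q[(q[:,2]>=lo)&(q[:,2]<lo+.01)]
    if len(t): print(lo,len(t),t.mean(0))
E
```

```text
[ 0.511 -0.288  0.225] [-0.132  0.194 -0.08 ] [-1.406 -0.968  0.776] 4.975575504040535
0.01 1 [ 0.503 -0.329  0.015]
0.02 5 [ 0.506 -0.299  0.028]
0.03 20 [ 0.507 -0.299  0.034]
0.04 8 [ 0.507 -0.284  0.046]
0.05 9 [ 0.509 -0.273  0.056]
0.06 9 [ 0.507 -0.263  0.067]
0.07 16 [ 0.506 -0.269  0.075]
0.08 15 [ 0.508 -0.275  0.085]
0.09 5 [ 0.509 -0.279  0.092]
```

View pics/s6.png

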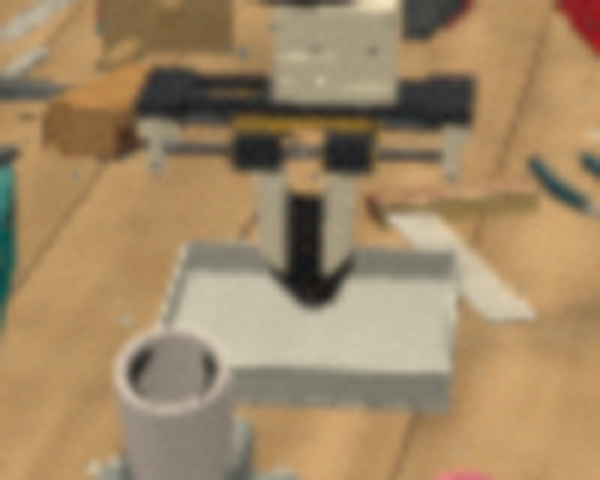

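The bung is pivoting in the pads, its tab end now tipping towards the camera at (305,230). Continue to nearly lying.

Call:
{"fn": "arm_command", "kwargs": {
  "xyz": [
    [0,2.5,-2.2],
    [0,2.5,-2.3],
    [0,2.5,-2.4],
    [0,2.5,-2.6],
    [0,2,-2.6],
    [0,2,-2.7],
    [0,2,-2.8],
    [0,2,-2.9],
    [0,1.5,-2.5],
    [0,1.5,-2.5],
    [0,1,-2],
    [0,0,0],
    [0,0,0]
  ],
  "spin": [0,0,0,0,0,0,0,0,0,0,0,0,0],
  "squeeze": 4
}}

```text
time: 16.65
tool_pos: [0.5106, -0.2667, 0.1978]
tool_rot: [3.141, 0.0, 1.653]
contact_force: [0.1, -0.3, -1.8]
opening: 0.0181
grip_force: 4.0
```

Call:
{"fn": "arm_command", "kwargs": {
  "xyz": [
    [0,0,0],
    [0,0,0],
    [0,0,0],
    [0,0,0],
    [0,0,0],
    [0,0,0]
  ],
  "spin": [0,0,0,0,0,0],
  "jaw": 0
}}

```text
time: 17.25
tool_pos: [0.5105, -0.2666, 0.198]
tool_rot: [3.141, 0.0, 1.653]
contact_force: [-0.3, -0.3, 0.8]
opening: 0.0455
grip_force: 0.0
```

Call:
{"fn": "arm_command", "kwargs": {
  "xyz": [
    [0,0,5],
    [0,0,10],
    [0,0,15],
    [0,0,20],
    [0,0,20],
    [0,0,20],
    [0,0,20],
    [0,0,20],
    [0,0,20],
    [0,0,0]
  ],
  "spin": [0,0,0,0,0,0,0,0,0,0]
}}

```text
time: 18.25
tool_pos: [0.5109, -0.2668, 0.3517]
tool_rot: [3.136, 0.004, 1.653]
contact_force: [0.4, 0.1, -0.3]
opening: 0.0458
grip_force: 0.0
```

```bash
python3 - <<'E'
from h import *
np.set_printoptions(precision=3,suppress=True)
I,P=cloud("side"); J,Q=cloud("top")
a=cv2.resize(I[150:230,300:400,::-1],(500,400),interpolation=cv2.INTER_CUBIC); b=cv2.resize(J[170:255,380:480,::-1],(300,255))
o=np.zeros((400,800,3),np.uint8); o[:,:500]=a; o[:255,500:]=b; cv2.imwrite("pics/s7.png",o)
T=np.array([[np.cos(.084),np.sin(.084)],[-np.sin(.084),np.cos(.084)]])
for I,P in((I,P),(J,Q)):
    m=(I.max(-1)<60)&(np.abs(P[...,0]-.512)<.1)&(P[...,1]<-.17)&(P[...,1]>-.41)&(P[...,2]<.1)&(P[...,2]>-.02); q=P[m]; t=(q[:,:2]-[.51,-.2905])@T.T
    print(len(q)); 
    if len(q): print(t.min(0),t.max(0),q[:,2].min(),q[:,2].max())
E
```

```text
147
[-0.017 -0.026] [0.022 0.064] 0.011965627165188786 0.05554234846906647
18
[-0.054 -0.098] [0.01  0.061] 0.000906227131993953 0.051325147434112095
```

View pics/s7.png

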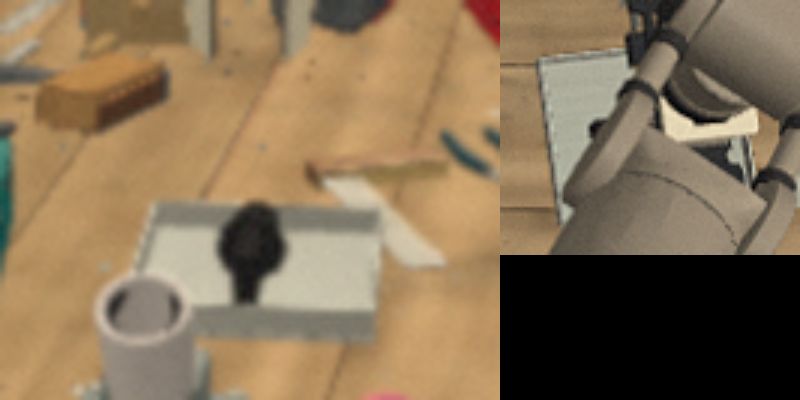

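The picture shows the bung lying in the tray, flange at (250,240), tab end at (245,295). The tab reaches +64 mm of the 100 mm half-length, so it is inside, and the gripper is clear.

```bash
python3 -c "
from cell import *
print(hand_in())"
```

```text
the job is handed in; nothing more can be done
None
```

The bung was rocked about ten degrees away and then towards the robot and drawn straight out along the port. It now lies released in the tray with the gripper clear, and the job is handed in; no verdict came back.

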